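# Restart the plating bath after a breaker trip

### The arm

A 6-joint arm with a two-finger parallel gripper is mounted at the origin on a cart in front of the work surface, level with it; the furniture and walls round the work are solid. World frame = base frame: x ahead of the robot, y to its left, z up, the work surface at z = 0. Lengths are in m, angles in rad, forces in N, time in s.
With the tool pointing down it reaches from about 0.425 to 0.95 m from the base axis. Payload 3.5 kg.
Tool frame: the origin (TCP) lies between the finger pads; the fingertips stand 25 mm ahead of it and the grasp point (between the pads) lies 6 mm ahead of it (ctrl.tips_ahead is the distance from the TCP to the fingertips, in m); z points along the fingers, y is the direction in which the jaws open and shut (so a half turn about z gives the same grasp; the last joint's range is limited). The gripper opens to 85 mm and grips with 20 to 120 N. Pads are 22 mm wide; open, the fingers measure 114 mm over their backs; the gripper's body (76 mm by 85 mm) begins 54 mm behind the grasp point. The pads swing forward as they close: fully open they stand 13 mm farther back than shut.
Start: joints at [1.1, 0.286, 1.577, -0, 1.279, -0.15], TCP at [0.213, 0.641, 0.234] pointing down, gripper open.
Joint ranges: [-2.77, 2.77], [-0.9, 2.22], [0.21, 2.48], [-1.53, 4.67], [0.24, 2.81], [-2.84, 2.84]. Speed limits (rad/s): [2.79, 2.79, 3.14, 3.14, 3.14, 3.14].

### API

Orientations are given as a unit quaternion [x, y, z, w].
In Python, from plant import ctrl, viewer, workorder gives the robot as it stands.
- The arm moves only by the tool drive_tool, never from a script. Its argument "deltas" is a list of rows, each an object of numbers: "dx", "dy", "dz": the shift along the world's x, y, z in m; "rx", "ry", "rz": the turn, a rotation vector about the world's x, y, z in degrees; "jaw": the finger opening in m, from 0 to 0.0854. In form: [{"dx": .., "dy": .., "dz": .., "rx": .., "ry": .., "rz": .., "jaw": ..}, ...]. A call has 1 to 20 rows; each row shifts and turns the commanded pose from where the row before left it; what a row does not reach is not made up. A row lasts 1/8 s, in which the tool goes at most 62.5 mm and 10.7 degrees, less where a joint would pass 70% of its speed; a pose out of reach is approached as far as the arm can. A call with a gripper value outside its range is refused whole. The fingers move at their own pace and stop on an object; "squeeze" is the grip in N (left out, the last holds). Time passes only in rows, so rows that do not move let the fingers close. It gives the time, the measured TCP pose, the force and the opening at its end, in the units of the state.
- ctrl.get_state(): the state, without advancing time (a new reading comes with each control period).
- viewer.read_camera(name): name is "scene" or "top" or "wrist"; returns the picture (384x512x3 uint8, red, green, blue); there is no depth.
- viewer.camera_info(name): a dict with "K" (3x3 intrinsics, pixels), "dist_coeffs" ([k1, k2, p1, p2, k3] as OpenCV has them; the pictures are not rectified), "R" (3x3) and "t" (3): a world point X has camera coordinates R X + t; the wrist camera has in their place "T_tool_cam" (4x4, takes a point from camera to tool coordinates, whose origin is the TCP and whose axes are the flange's). Camera axes: x right, y down, z forward; pixel columns grow to the right and rows downward; lengths in m; the calibration is good to about 2 mm. A picture is of the moment at which its call begins: read the wrist's pose just before it. camera_info takes no time and is no camera call.
- workorder.sign_off(): hands the job in, once; it reports no verdict.
The state is a dict: "time": time; "qpos": joint angles; "dq": joint speeds; "joint_efforts": joint torques, N m; "eef_pos": TCP position; "tcp_rot": TCP orientation; "contact_force": force on the tool from outside, world axes, zero at the start; "wrist_torque": the same for the moment, N m; "opening": opening from 0.0 (shut) to 1.0 (fully open).
Only numpy, scipy, OpenCV 4.12 (cv2) and the standard library are available. Lean on these libraries where they do the work, as an engineer would, in place of code of your own. Each camera call takes 0.05 s, during which the arm holds its last target. There are 200 camera calls.

### The job

The plating bath's breaker has tripped: using only the fingertips, press the popped-up round button on the grey control box back in until it latches, then switch on the filter pump (the wide rectangular rocker), and only then the heater (the round rocker), so that it never heats still solution. Touch each lightly, rocking a switch by pressing down its raised rear half until it snaps over. Leave the narrow rocker (plating current) off and the temperature dial as it is set, do not lift or push about the loose things, and finish clear of the box.

Things in the scene. Friction and masses are not known exactly. Their poses are not given: they have to be found in the camera images.
- control_box: Grey sloping control box, 160 deep (x) x 190 wide (y), fixed on the worktop; origin under its centre, x to its rear, z up. Front 100 mm: panel sloping 10 deg, 49 high in front, with three switch plates side by side at x=-30, y=58/0/-58. Behind: flat deck 67 high with breaker button (x=50, y=22), temperature dial (x=50, y=-55) and a loose clip. Keep every touch on it light: under 30 N.
- breaker (a joint): Travel of the breaker's round black button (22 mm across, on the rear deck), m: 0 = tripped, popped up 12 mm above its collar; 0.008 = pressed in and latched, 4 mm above the collar. Takes 4 to 5 N, snaps over past the middle and then stays in by itself; 3 mm of springy overtravel, then a firm stop.
- breaker_top (a point): Centre of the top face of the breaker button, moves with it; 83 mm above the worktop when tripped, 75 mm when latched. Press straight down.
- pump_switch (a joint): Angle of the pump's rocker, the WIDE rectangle (38 wide, 40 long), rad: 0 = off, 0.35 = on. Its faces meet in a shallow V at the pivot: off, the rear half stands up 20 deg and the front half lies parallel to the panel. Press the raised rear half down: 3 to 4 N near its end, it snaps over past the middle and stays on. A lowered half lies 3 mm above the plate; springy for 2 mm more.
- pump_switch_end (a point): Point on the rear half of the pump's rocker, on its top face, 14 mm from the pivot, on the rocker's middle line; moves with it. Off it lies 5 mm higher than when on. Press down here.
- heater_switch (a joint): Angle of the heater's rocker, rad: 0 = off, 0.35 = on; the ROUND rocker (a disc 36 mm across). Works as the pump's.
- heater_switch_end (a point): Point on the raised rear half of the heater's round rocker, 14 mm from the pivot, as for the pump.
- current_switch (a joint): Angle of the plating-current rocker, rad: 0 = off, 0.35 = on; the NARROW rectangular rocker (16 mm wide, 38 mm long). It has to stay off.
- current_switch_end (a point): Point on the raised rear half of the narrow rocker, 14 mm from its pivot.
- dial_mark (a point): End of the white pointer line on top of the black ribbed temperature dial (38 mm across, 18 mm high, on the rear deck): 14.5 mm from the dial's axis. The dial turns easily and starts at any setting.
- spare_clip: Loose black binder clip (19x46x13 mm) lying on the left end of the rear deck; origin under its centre.
- tweezers: Loose steel tweezers, 126x15x9 mm, on the worktop; origin under the centre.
- paint_brush: Loose small brush, 147x9x9 mm; origin under the centre.
- paint_jar: Loose screw-cap jar, 48 mm across, 66 mm high; origin under the centre.
- hinged_tin: Loose flat tin, 66x96x23 mm; origin under the centre.
- wood_block: Loose hardwood block, 40x85x34 mm; origin under the centre.
- pump_switch_module: Black switch plate, 56 mm x 50 mm, 3 mm thick, that carries the wide rocker of the pump; fixed on the sloping panel, in any of the three places. Origin on the panel under its centre (58 mm above the worktop); x to the rear of the box.
- heater_switch_module: Black switch plate, 56 mm x 50 mm, 3 mm thick, that carries the round rocker of the heater; fixed on the sloping panel, in any of the three places. Origin on the panel under its centre (58 mm above the worktop); x to the rear of the box.
- current_switch_module: Black switch plate, 56 mm x 50 mm, 3 mm thick, that carries the narrow rocker of the plating current; fixed on the sloping panel, in any of the three places. Origin on the panel under its centre (58 mm above the worktop); x to the rear of the box.

How it is judged:
By the outcome, as a careful person would: the job done as asked, in the order asked, and still so for the second after the job is handed in, with the robot touching nothing.
It also fails if it takes over 38 s, if anything falls off the work surface, if the arm or the gripper's body presses on something with over 40 N, if the wrist force passes 120 N, or if a joint passes its speed limit or range.

## Working session

There is one attempt and no reset: what is moved stays moved. The work goes in short steps, Python scripts to look and compute and a tool call to move; the robot and the scene stay as the last step left them, time stands still between calls to the robot, and variables do not carry over. Pictures are saved under pics/ and viewed, about 8 in all and at most 12, crops included, and the job is handed in when it is done.

Besides the shell and the picture viewer there is one more tool, called after "Emit:" in YAML: its name, and indented under it one key for each argument. drive_tool: Moves the arm, as the interface text tells. Its arguments: {"type":"object","properties":{"deltas":{"type":"array"},"squeeze":{"type":"number"}},"required":["deltas"]}

```bash
mkdir -p pics; cat > h.py <<'E'
import numpy as np, cv2
from scipy.spatial.transform import Rotation as Ro
from plant import ctrl, viewer, workorder
def cam(name, st=None):
    i=viewer.camera_info(name); K=np.array(i["K"]); d=np.array(i["dist_coeffs"],float)
    if "R" in i: return K,d,np.array(i["R"]),np.array(i["t"])
    st=st or ctrl.get_state(); T=np.eye(4); T[:3,:3]=Ro.from_quat(st["tcp_rot"]).as_matrix(); T[:3,3]=st["eef_pos"]
    M=np.linalg.inv(T@np.array(i["T_tool_cam"])); return K,d,M[:3,:3],M[:3,3]
def ray(c,px,z):
    K,d,R,t=c; u=cv2.undistortPoints(np.array(px,float).reshape(-1,1,2),K,d).reshape(-1,2)
    D=np.c_[u,np.ones(len(u))]@R; o=-R.T@t
    return o+D*((z-o[2])/D[:,2])[:,None]
def proj(c,X):
    K,d,R,t=c; return cv2.projectPoints(np.array(X,float).reshape(-1,3),cv2.Rodrigues(R)[0],t,K,d)[0].reshape(-1,2)
def snap(name,f):
    im=viewer.read_camera(name); cv2.imwrite(f"pics/{f}.png",im[:,:,::-1]); return im
E
python3 - <<'E'
from h import *
a=snap("top","top0"); b=snap("scene","scene0")
for n in("top","scene"):
    c=cam(n); print(n,-c[2].T@c[3],c[0][0,0])
s=ctrl.get_state(); print(s["tcp_rot"],s["time"],ctrl.tips_ahead)
E
```

```text
top [0.4511484  0.01921284 1.20525395] 360.7741511446311
scene [-0.08585472 -0.66108634  0.96871319] 458.7510525666331
[ 1.59706699e-01  9.87163936e-01 -1.01239815e-03 -3.29655108e-04] 0.1 0.025
```

View pics/top0.png

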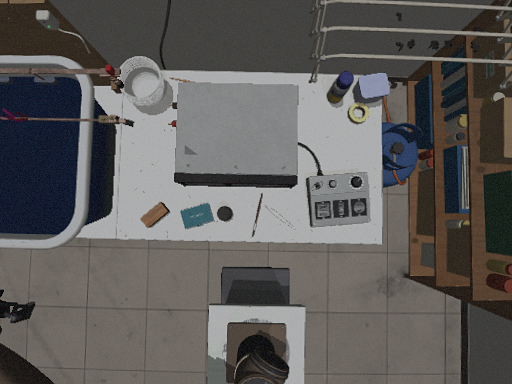

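View pics/scene0.png

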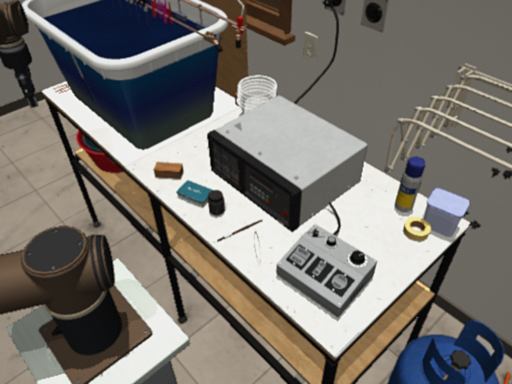

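The top picture shows the box at about (338,200), with the dial at (357,183) and the switches at (322–359,209). Next I enlarge both views.

```bash
python3 - <<'E'
from h import *
a=cv2.imread("pics/top0.png")[165:235,300:380]; b=cv2.imread("pics/scene0.png")[220:320,268:388]
a=cv2.resize(a,None,fx=6,fy=6,interpolation=cv2.INTER_CUBIC)[:, :400*2]; b=cv2.resize(b,None,fx=4.2,fy=4.2,interpolation=cv2.INTER_CUBIC)
o=np.zeros((600,800,3),np.uint8)
a=cv2.resize(a,(390,341)); b=cv2.resize(b,(405,338)); o[:341,:390]=a; o[:338,395:]=b
cv2.imwrite("pics/crop0.png",o[:345])
c=cam("top")
for n,p,z in [("dial",(357,182.5),.085),("brk",(333.5,184),.083),("corners",(308,176),.067),("cr",(367,172),.067),("fl",(310,226),.049),("fr",(370,221),.049)]: print(n,ray(c,p,z))
E
```

```text
dial [[ 0.5552765  -0.30458396  0.085     ]]
brk [[ 0.54922333 -0.23086311  0.083     ]]
corners [[ 0.5744902  -0.15284536  0.067     ]]
cr [[ 0.59130949 -0.34210302  0.067     ]]
fl [[ 0.4158436  -0.16352294  0.049     ]]
fr [[ 0.43512777 -0.35727241  0.049     ]]
```

View pics/crop0.png

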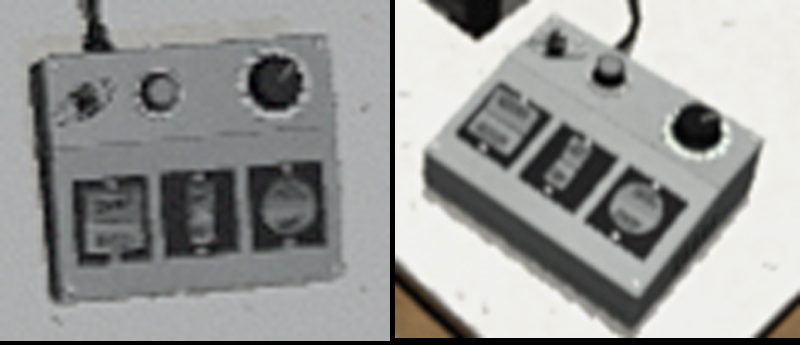

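Left to right the plates are pump, current, heater. The corners give a box yaw of about +5°, centred near (0.504,-0.254). Next I check obstacle clearance on the way there.

```bash
python3 - <<'E'
from h import *
c=cam("top")
for n,p,z in [("tank front right rim?",(85,232),.3),("tank corner",(93,70),.3),("tank front edge",(40,244),.3),("instr FR top",(298,177),.15),("instr FL",(176,177),.15),("jar",(225,213),.066),("table front L",(118,240),0),("table FR",(382,243),0)]: print(n,ray(c,p,z).round(3))
# instrument height: FR top corner in scene approx (297,176->?)
s=cam("scene")
for z in (.1,.15,.2): print(z,proj(s,ray(c,(298,177),z)),proj(s,ray(c,(298,84),z)))
for z in (.2,.3,.4): print(z,proj(s,ray(c,(85,232),z)))
E
```

```text
tank front right rim? [[0.397 0.439 0.3  ]]
tank corner [[0.815 0.442 0.3  ]]
tank front edge [[0.364 0.553 0.3  ]]
instr FR top [[ 0.562 -0.111  0.15 ]]
instr FL [[0.555 0.248 0.15 ]]
jar [[0.452 0.108 0.066]]
table front L [[0.355 0.467 0.   ]]
table FR [[ 0.362 -0.414  0.   ]]
0.1 [[303.30803329 206.89974747]] [[371.55910051 156.85727698]]
0.15 [[301.22988653 193.02203417]] [[368.60900006 145.19695872]]
0.2 [[299.03157197 178.32518118]] [[365.47652984 132.79671465]]
0.2 [[117.90244501 108.13173345]]
0.3 [[120.29526185  83.78901821]]
0.4 [[123.03329146  55.68048766]]
```

Emit:
drive_tool:
  deltas:
    - {"dx":0.009,"dy":-0.044,"jaw":0}
    - {"dx":0.009,"dy":-0.044,"jaw":0}
    - {"dx":0.009,"dy":-0.044,"jaw":0}
    - {"dx":0.009,"dy":-0.044,"jaw":0}
    - {"dx":0.009,"dy":-0.044,"jaw":0}
    - {"dx":0.028,"dy":-0.044,"jaw":0}
    - {"dx":0.028,"dy":-0.044,"jaw":0}
    - {"dx":0.028,"dy":-0.044,"jaw":0}
    - {"dx":0.028,"dy":-0.044,"jaw":0}
    - {"dx":0.028,"dy":-0.044,"jaw":0}
    - {"dx":0.01,"dy":-0.05,"jaw":0}
    - {"dx":0.01,"dy":-0.05,"jaw":0}
    - {"dx":0.01,"dy":-0.05,"jaw":0}
    - {"dx":0.01,"dy":-0.05,"rz":5,"jaw":0}
    - {"dx":0.01,"dy":-0.05,"rz":5,"jaw":0}
    - {"dy":-0.05,"rz":5,"jaw":0}
    - {"dy":-0.05,"rz":5,"jaw":0}
    - {"dy":-0.05,"rz":3.5,"jaw":0}
    - {"dy":-0.05,"jaw":0}
    - {"jaw":0}
  squeeze: 20

```text
schema error: expected keys dx, dy, dz, rx, ry, rz, jaw
```

```bash
python3 - <<'E'
from h import *
s=ctrl.get_state(); a=snap("wrist","w0")
c=cam("wrist",s); print(s["time"],s["eef_pos"],s["tcp_rot"],s["qpos"],s["contact_force"],s["opening"]); print(-c[2].T@c[3]); np.save("w0.npy",np.r_[s["eef_pos"],s["tcp_rot"]])
E
```

```text
0.1 [0.21253094 0.64005514 0.23308202] [ 1.59706699e-01  9.87163936e-01 -1.01239815e-03 -3.29655108e-04] [ 1.10002261e+00  2.87097261e-01  1.57801217e+00  9.80795723e-06
  1.27861264e+00 -1.49989307e-01] [ 0.20025967 -0.83024905 -0.85637049] 0.9999783637335266
[0.13709029 0.6662424  0.37361102]
```

View pics/w0.png

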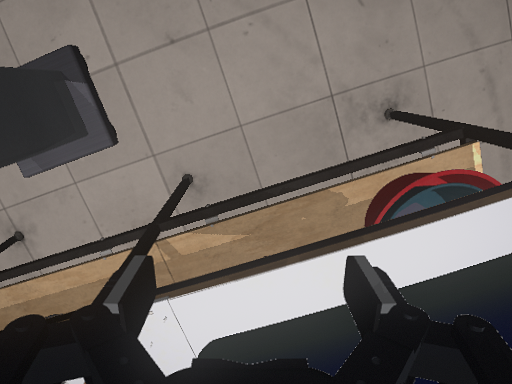

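That call was refused because rows need every key. The wrist picture shows only floor, and the camera sits on the robot's side of the tool, so I will view from farther over the box.

Emit:
drive_tool:
  deltas:
    - {"dx":0.009,"dy":-0.044,"dz":0,"rx":0,"ry":0,"rz":0,"jaw":0}
    - {"dx":0.009,"dy":-0.044,"dz":0,"rx":0,"ry":0,"rz":0,"jaw":0}
    - {"dx":0.009,"dy":-0.044,"dz":0,"rx":0,"ry":0,"rz":0,"jaw":0}
    - {"dx":0.009,"dy":-0.044,"dz":0,"rx":0,"ry":0,"rz":0,"jaw":0}
    - {"dx":0.009,"dy":-0.044,"dz":0,"rx":0,"ry":0,"rz":0,"jaw":0}
    - {"dx":0.028,"dy":-0.044,"dz":0,"rx":0,"ry":0,"rz":0,"jaw":0}
    - {"dx":0.028,"dy":-0.044,"dz":0,"rx":0,"ry":0,"rz":0,"jaw":0}
    - {"dx":0.028,"dy":-0.044,"dz":0,"rx":0,"ry":0,"rz":0,"jaw":0}
    - {"dx":0.028,"dy":-0.044,"dz":0,"rx":0,"ry":0,"rz":0,"jaw":0}
    - {"dx":0.028,"dy":-0.044,"dz":0,"rx":0,"ry":0,"rz":0,"jaw":0}
    - {"dx":0.01,"dy":-0.05,"dz":0,"rx":0,"ry":0,"rz":0,"jaw":0}
    - {"dx":0.01,"dy":-0.05,"dz":0,"rx":0,"ry":0,"rz":0,"jaw":0}
    - {"dx":0.01,"dy":-0.05,"dz":0,"rx":0,"ry":0,"rz":0,"jaw":0}
    - {"dx":0.01,"dy":-0.05,"dz":0,"rx":0,"ry":0,"rz":5,"jaw":0}
    - {"dx":0.01,"dy":-0.05,"dz":0,"rx":0,"ry":0,"rz":5,"jaw":0}
    - {"dx":0.005,"dy":-0.05,"dz":0,"rx":0,"ry":0,"rz":5,"jaw":0}
    - {"dx":0.015,"dy":-0.05,"dz":0,"rx":0,"ry":0,"rz":5,"jaw":0}
    - {"dx":0.02,"dy":-0.05,"dz":0,"rx":0,"ry":0,"rz":3.5,"jaw":0}
    - {"dx":0.03,"dy":-0.05,"dz":0,"rx":0,"ry":0,"rz":0,"jaw":0}
    - {"dx":0,"dy":0,"dz":0,"rx":0,"ry":0,"rz":0,"jaw":0}
  squeeze: 20

```text
time: 2.65
eef_pos: [0.5183, -0.2524, 0.2328]
tcp_rot: [-0.043, 0.999, 0.0, -0.001]
contact_force: [-0.8, 1.5, -0.8]
opening: 0.005
```

```bash
python3 - <<'E'
from h import *
s=ctrl.get_state(); a=snap("wrist","w1")
c=cam("wrist",s); print(s["time"],s["eef_pos"],s["tcp_rot"],s["qpos"],s["contact_force"],s["opening"]); print(-c[2].T@c[3])
import pickle; pickle.dump(c,open("w1.pkl","wb"))
E
```

```text
2.65 [ 0.518347   -0.25239047  0.23276184] [-4.29757020e-02  9.99075643e-01  4.84307979e-04 -8.45148551e-04] [-6.28915741e-01  7.32903034e-02  1.82385629e+00 -3.10283303e-04
  1.24637191e+00 -2.28559080e+00] [-0.84225362  1.49061008 -0.76553954] 0.004717342365983794
[ 0.43924009 -0.25857665  0.37339566]
```

View pics/w1.png

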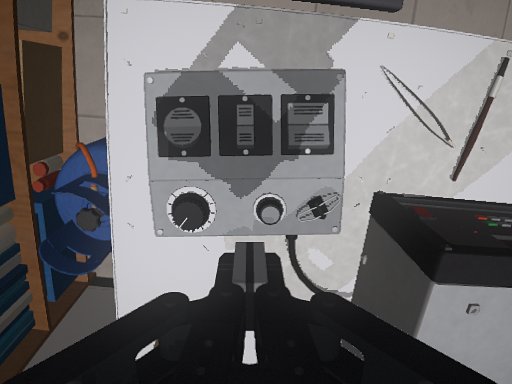

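Wrist view: heater disc at (182,127), current rocker at (245,125), pump rocker at (308,127), breaker at about (268,210), dial at (188,210). The shut fingers are at the bottom.

```bash
python3 - <<'E'
from h import *
import pickle; c=pickle.load(open("w1.pkl","rb")); im=cv2.imread("pics/w1.png"); g=cv2.cvtColor(im,cv2.COLOR_BGR2GRAY)
m=(g<75).astype(np.uint8); m=cv2.morphologyEx(m,cv2.MORPH_CLOSE,np.ones((9,9)));roi=np.zeros_like(m);roi[75:175,148:343]=1
cs,_=cv2.findContours(m*roi,cv2.RETR_EXTERNAL,cv2.CHAIN_APPROX_NONE)
P=[]
for k in cs:
    r=cv2.minAreaRect(k)
    if 1500<r[1][0]*r[1][1]<6000:
        q=ray(c,cv2.boxPoints(r),.061); P.append(q.mean(0)); e=np.linalg.norm(np.diff(q,axis=0),axis=1); print("plate",r[0],q.mean(0).round(4),e[:2].round(4))
P=np.array(sorted(P,key=lambda p:p[1])); v=P[-1]-P[0]; print("pitch",np.linalg.norm(v)/2,"yaw",np.degrees(np.arctan2(-v[0],v[1])))
# box corners
for p,z in [((148,72),.049),((345,69),.049),((153,236),.067),((340,235),.067)]: print("corner",ray(c,p,z).round(4))
yaw=np.arctan2(-v[0],v[1]); R=np.array([[np.cos(yaw),-np.sin(yaw)],[np.sin(yaw),np.cos(yaw)]])
o=P.mean(0)[:2]-R@[-.0305,0]; print("box origin",o)
for n,q,z in [("breaker",(.05,.022),.083),("dial",(.05,-.055),.085),("pump",(-.03,.058),.066),("heater",(-.03,-.058),.066)]:
    X=np.r_[o+R@q,z]; print(n,X.round(4),proj(c,X).round(1))
cv2.imwrite("pics/c1.png",cv2.resize(im[70:270,145:350],None,fx=3.9,fy=3,interpolation=cv2.INTER_CUBIC)[:600,:800])
E
```

```text
Traceback (most recent call last):
IndexError: index -1 is out of bounds for axis 0 with size 0
```

```bash
python3 - <<'E'
from h import *
import pickle; c=pickle.load(open("w1.pkl","rb")); im=cv2.imread("pics/w1.png"); g=cv2.cvtColor(im,cv2.COLOR_BGR2GRAY)
m=(g<50).astype(np.uint8);roi=np.zeros_like(m);roi[80:170,150:341]=1
cs,_=cv2.findContours(cv2.morphologyEx(m*roi,cv2.MORPH_CLOSE,np.ones((3,3))),cv2.RETR_EXTERNAL,cv2.CHAIN_APPROX_NONE)
P=[]
for k in cs:
    r=cv2.minAreaRect(k)
    if r[1][0]*r[1][1]>300:
        q=ray(c,cv2.boxPoints(r),.061); e=np.linalg.norm(np.diff(q,axis=0),axis=1); print("plate",np.round(r[0],1),q.mean(0).round(4),e[:2].round(4))
        if min(e[:2])>.04 and max(e)<.065:P.append(q.mean(0))
P=np.array(sorted(P,key=lambda p:p[1])); v=P[-1]-P[0]; yaw=np.arctan2(-v[0],v[1]); print(len(P),"pitch",np.linalg.norm(v)/2,"yaw",np.degrees(yaw))
for p,z in [((148,72),.049),((345,69),.049),((153,236),.067),((340,235),.067)]: print("corner",ray(c,p,z).round(4))
R=np.array([[np.cos(yaw),-np.sin(yaw)],[np.sin(yaw),np.cos(yaw)]])
o=P.mean(0)[:2]-R@[-.0305,0]; print("box origin",o)
for n,q,z in [("breaker",(.05,.022),.083),("dial",(.05,-.055),.085),("pump",(-.03,.058),.066),("heater",(-.03,-.058),.066)]:
    X=np.r_[o+R@q,z]; print(n,X.round(4),proj(c,X).round(1))
cv2.imwrite("pics/c1.png",cv2.resize(im[70:270,145:350],None,fx=3,fy=3,interpolation=cv2.INTER_CUBIC))
E
```

```text
plate [183.  126.2] [ 0.4806 -0.3168  0.061 ] [0.0487 0.056 ]
plate [244.8 125.1] [ 0.4748 -0.2593  0.061 ] [0.048  0.0561]
plate [290.5 124. ] [ 0.4701 -0.217   0.061 ] [0.0173 0.0555]
2 pitch 0.028900315754507425 yaw 5.746933768598586
corner [[ 0.4337 -0.3534  0.049 ]]
corner [[ 0.4153 -0.1708  0.049 ]]
corner [[ 0.5923 -0.3436  0.067 ]]
corner [[ 0.5749 -0.1536  0.067 ]]
box origin [ 0.50806985 -0.28498942]
breaker [ 0.5556 -0.2581  0.083 ] [[238.7 215.3]]
dial [ 0.5633 -0.3347  0.085 ] [[156.9 217.1]]
pump [ 0.4724 -0.2303  0.066 ] [[276.5 126.6]]
heater [ 0.484  -0.3457  0.066 ] [[150.7 128.8]]
```

View pics/c1.png

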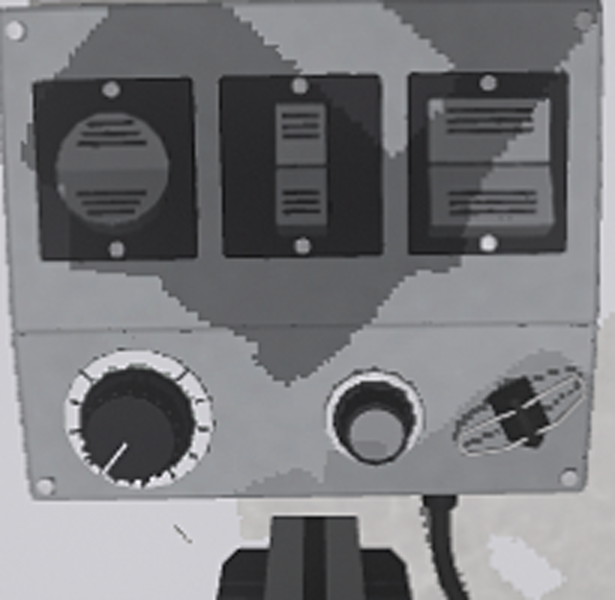

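```bash
python3 - <<'E'
from h import *
import pickle; c=pickle.load(open("w1.pkl","rb"))
for n,p,z in [("brk",(270.3,214.3),.083),("pump piv",(308.3,124.3),.064),("cur piv",(245.3,125.3),.064),("heat piv",(182.3,126.3),.064),("dial",(189,212.5),.085),("deckline L",(151,180.5),.067)]: print(n,ray(c,p,z).round(4))
print("tip px",proj(c,[ctrl.get_state()["eef_pos"]-np.array([0,0,.025])]))
E
```

```text
brk [[ 0.5521 -0.2286  0.083 ]]
pump piv [[ 0.4679 -0.201   0.064 ]]
cur piv [[ 0.474  -0.2588  0.064 ]]
heat piv [[ 0.4797 -0.3168  0.064 ]]
dial [[ 0.5561 -0.3046  0.085 ]]
deckline L [[ 0.5335 -0.3452  0.067 ]]
tip px [[251.17384236 236.88128938]]
```

Measurements agree to about 1–2 mm. Breaker is at (0.5525,-0.229), pump pivot (0.468,-0.201), heater pivot (0.480,-0.317). I move above the breaker.

Emit:
drive_tool:
  deltas:
    - {"dx":0.017,"dy":0.012,"dz":-0.03,"rx":0,"ry":0,"rz":0,"jaw":0}
    - {"dx":0.017,"dy":0.0115,"dz":-0.03,"rx":0,"ry":0,"rz":0,"jaw":0}
    - {"dx":0,"dy":0,"dz":-0.03,"rx":0,"ry":0,"rz":0,"jaw":0}
    - {"dx":0,"dy":0,"dz":-0.02,"rx":0,"ry":0,"rz":0,"jaw":0}
    - {"dx":0,"dy":0,"dz":-0.006,"rx":0,"ry":0,"rz":0,"jaw":0}
    - {"dx":0,"dy":0,"dz":0,"rx":0,"ry":0,"rz":0,"jaw":0}
    - {"dx":0,"dy":0,"dz":0,"rx":0,"ry":0,"rz":0,"jaw":0}

```text
time: 3.58
eef_pos: [0.5525, -0.2265, 0.1199]
tcp_rot: [-0.045, 0.999, -0.001, 0.001]
contact_force: [0.4, 0.2, 0.4]
opening: 0.002
```

```bash
python3 - <<'E'
from h import *
s=ctrl.get_state(); a=snap("wrist","w2"); print(s["time"],s["eef_pos"],s["contact_force"])
E
```

```text
3.575 [ 0.5525436  -0.22652856  0.11991638] [0.35664161 0.16573568 0.35240833]
```

View pics/w2.png

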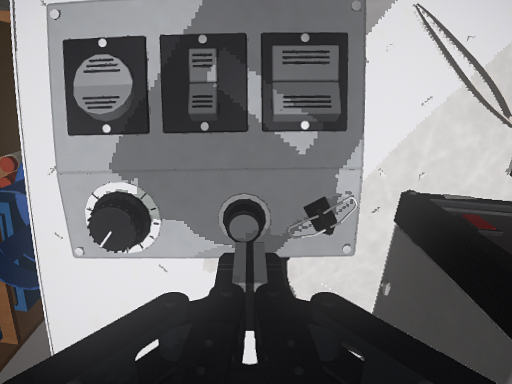

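The fingers are about 6 px (2.5 mm) left of the button centre, which agrees with the measured pose. I correct that and press in small steps.

Emit:
drive_tool:
  deltas:
    - {"dx":0,"dy":-0.0025,"dz":-0.005,"rx":0,"ry":0,"rz":0,"jaw":0}
    - {"dx":0,"dy":0,"dz":-0.004,"rx":0,"ry":0,"rz":0,"jaw":0}
    - {"dx":0,"dy":0,"dz":-0.003,"rx":0,"ry":0,"rz":0,"jaw":0}
    - {"dx":0,"dy":0,"dz":-0.002,"rx":0,"ry":0,"rz":0,"jaw":0}
    - {"dx":0,"dy":0,"dz":-0.002,"rx":0,"ry":0,"rz":0,"jaw":0}
    - {"dx":0,"dy":0,"dz":0,"rx":0,"ry":0,"rz":0,"jaw":0}

```text
time: 4.38
eef_pos: [0.5517, -0.2283, 0.1021]
tcp_rot: [-0.045, 0.999, 0.0, -0.0]
contact_force: [-0.4, 0.0, -0.1]
opening: -0.001
```

Emit:
drive_tool:
  deltas:
    - {"dx":0,"dy":0,"dz":-0.001,"rx":0,"ry":0,"rz":0,"jaw":0}
    - {"dx":0,"dy":0,"dz":-0.001,"rx":0,"ry":0,"rz":0,"jaw":0}
    - {"dx":0,"dy":0,"dz":0,"rx":0,"ry":0,"rz":0,"jaw":0}

```text
time: 4.75
eef_pos: [0.5518, -0.2284, 0.1003]
tcp_rot: [-0.045, 0.999, 0.0, -0.0]
contact_force: [-0.0, 0.3, -1.0]
opening: -0.002
```

Emit:
drive_tool:
  deltas:
    - {"dx":0,"dy":0,"dz":-0.001,"rx":0,"ry":0,"rz":0,"jaw":0}
    - {"dx":0,"dy":0,"dz":-0.001,"rx":0,"ry":0,"rz":0,"jaw":0}
    - {"dx":0,"dy":0,"dz":0,"rx":0,"ry":0,"rz":0,"jaw":0}

```text
time: 5.12
eef_pos: [0.5517, -0.2284, 0.0982]
tcp_rot: [-0.045, 0.999, 0.0, -0.0]
contact_force: [-0.2, 0.1, -0.2]
opening: -0.002
```

Emit:
drive_tool:
  deltas:
    - {"dx":0,"dy":0,"dz":-0.001,"rx":0,"ry":0,"rz":0,"jaw":0}
    - {"dx":0,"dy":0,"dz":0,"rx":0,"ry":0,"rz":0,"jaw":0}

```text
time: 5.38
eef_pos: [0.5518, -0.2284, 0.0972]
tcp_rot: [-0.045, 0.999, 0.0, -0.0]
contact_force: [-0.4, 0.0, -0.7]
opening: 0.002
```

```bash
python3 - <<'E'
from h import *
s=ctrl.get_state(); a=snap("wrist","w3"); print(s["time"],s["eef_pos"],s["contact_force"],s["wrist_torque"])
cv2.imwrite("pics/w3c.png",cv2.resize(cv2.imread("pics/w3.png")[130:300,120:360],None,fx=3.3,fy=3.3,interpolation=cv2.INTER_CUBIC))
E
```

```text
5.375 [ 0.55175292 -0.2284003   0.09722752] [-4.33301200e-01  3.95079655e-04 -7.42413527e-01] [-0.00709892  0.01669001  0.02878238]
```

View pics/w3c.png

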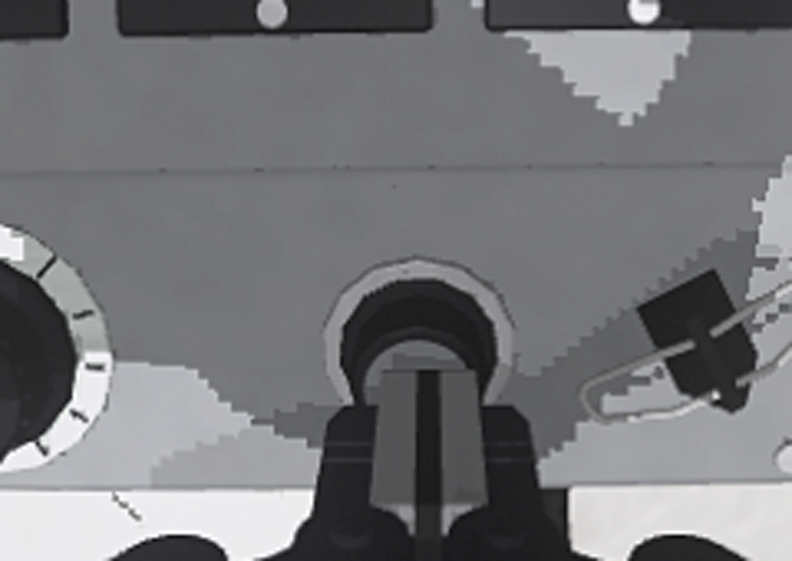

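The button still stands up, with the finger's shadow on it and the tips not touching yet. I continue down gently.

Emit:
drive_tool:
  deltas:
    - {"dx":-0.002,"dy":0,"dz":-0.001,"rx":0,"ry":0,"rz":0,"jaw":0}
    - {"dx":0,"dy":0,"dz":-0.001,"rx":0,"ry":0,"rz":0,"jaw":0}
    - {"dx":0,"dy":0,"dz":0,"rx":0,"ry":0,"rz":0,"jaw":0}

```text
time: 5.8
eef_pos: [0.5497, -0.2284, 0.0952]
tcp_rot: [-0.045, 0.999, 0.0, -0.0]
contact_force: [-0.3, 0.7, 0.8]
opening: -0.003
```

Emit:
drive_tool:
  deltas:
    - {"dx":0,"dy":0,"dz":-0.001,"rx":0,"ry":0,"rz":0,"jaw":0}
    - {"dx":0,"dy":0,"dz":-0.001,"rx":0,"ry":0,"rz":0,"jaw":0}
    - {"dx":0,"dy":0,"dz":0,"rx":0,"ry":0,"rz":0,"jaw":0}

```text
time: 6.18
eef_pos: [0.5497, -0.2284, 0.0932]
tcp_rot: [-0.045, 0.999, 0.0, -0.0]
contact_force: [0.7, -0.1, -0.0]
opening: -0.001
```

```bash
python3 - <<'E'
from h import *
a=snap("wrist","w4")[130:300,150:330]; b=snap("scene","s4")[215:315,280:380]; t=snap("top","t4")[165:235,300:380]
s=ctrl.get_state(); print(s["time"],s["eef_pos"],s["contact_force"])
sc=cam("scene")
print("tip in scene",proj(sc,[s["eef_pos"]-np.array([0,0,z]) for z in (0,.025)]))
f=lambda i,w,h:cv2.resize(i,(w,h),interpolation=cv2.INTER_CUBIC)
o=np.hstack([f(a,410,388),f(b,388,388)]); cv2.imwrite("pics/v4.png",o[:,:,::-1])
E
```

```text
6.325 [ 0.54982099 -0.22845792  0.09332807] [ 0.38427452 -0.82275883  0.20488021]
tip in scene [[331.27729074 235.55958401]
 [330.30884305 242.03727406]]
```

View pics/v4.png

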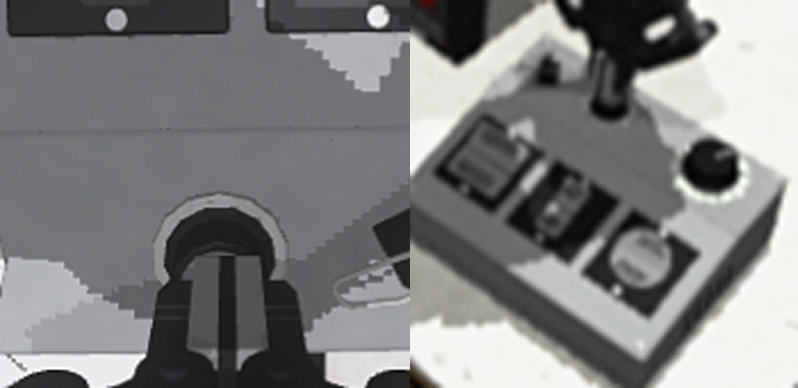

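Emit:
drive_tool:
  deltas:
    - {"dx":0,"dy":0,"dz":-0.001,"rx":0,"ry":0,"rz":0,"jaw":0}
    - {"dx":0,"dy":0,"dz":0,"rx":0,"ry":0,"rz":0,"jaw":0}

```text
time: 6.58
eef_pos: [0.5497, -0.2284, 0.0922]
tcp_rot: [-0.045, 0.999, 0.0, -0.0]
contact_force: [-0.3, -0.2, 1.6]
opening: 0.0
```

Emit:
drive_tool:
  deltas:
    - {"dx":0,"dy":0,"dz":-0.001,"rx":0,"ry":0,"rz":0,"jaw":0}
    - {"dx":0,"dy":0,"dz":0,"rx":0,"ry":0,"rz":0,"jaw":0}

```text
time: 6.82
eef_pos: [0.5498, -0.2284, 0.0912]
tcp_rot: [-0.045, 0.999, 0.0, -0.0]
contact_force: [-0.4, -0.6, -1.0]
opening: 0.0
```

Emit:
drive_tool:
  deltas:
    - {"dx":0,"dy":0,"dz":-0.001,"rx":0,"ry":0,"rz":0,"jaw":0}
    - {"dx":0,"dy":0,"dz":-0.001,"rx":0,"ry":0,"rz":0,"jaw":0}
    - {"dx":0,"dy":0,"dz":0,"rx":0,"ry":0,"rz":0,"jaw":0}

```text
time: 7.2
eef_pos: [0.5497, -0.2284, 0.0892]
tcp_rot: [-0.045, 0.999, 0.0, -0.0]
contact_force: [0.2, -0.7, 0.3]
opening: -0.002
```

The nominal tip is now below deck level with no contact, so the tip offset or height must be off. I get the true fingertip distance from the wrist camera geometry.

```bash
python3 - <<'E'
from h import *
c=cam("wrist"); s=ctrl.get_state(); T=Ro.from_quat(s["tcp_rot"]); e=np.array(s["eef_pos"])
for d in (.0,.01,.02,.025,.03): print(d,proj(c,[e+T.apply([x,y,d]) for x in (.011,) for y in (-.0075,.0075)]).round(1).tolist())
g=snap("wrist","w5"); q=cv2.cvtColor(g,cv2.COLOR_RGB2GRAY)
print(q[225:270:1,240].tolist()); print(q[250,215:290].tolist())
# breaker & plates in this view, for the height of the camera: pump plate screws etc.
d=viewer.camera_info("wrist"); print(np.array(d["T_tool_cam"]).round(3).tolist())
for z in (.067,.062,.072): print(z, ray(c,[(20,20)],z))
f=g[0:300,100:400]; cv2.imwrite("pics/w5c.png",cv2.resize(f,None,fx=2,fy=2,interpolation=cv2.INTER_CUBIC)[:,:,::-1])
E
```

```text
0.0 [[231.5, 239.5], [263.6, 239.5]]
0.01 [[232.5, 230.6], [262.8, 230.6]]
0.02 [[233.4, 222.6], [262.0, 222.6]]
0.025 [[233.8, 219.0], [261.7, 219.0]]
0.03 [[234.2, 215.5], [261.4, 215.5]]
[38, 40, 38, 38, 38, 33, 30, 30, 29, 30, 29, 28, 29, 29, 29, 31, 33, 72, 86, 83, 82, 84, 83, 83, 83, 82, 82, 82, 82, 82, 82, 82, 81, 82, 82, 82, 83, 81, 82, 82, 82, 83, 82, 81, 82]
[116, 105, 143, 145, 142, 140, 81, 29, 36, 36, 31, 30, 32, 34, 35, 32, 37, 68, 86, 84, 83, 83, 83, 82, 83, 82, 82, 83, 83, 84, 79, 37, 28, 30, 30, 29, 29, 31, 51, 85, 83, 83, 83, 82, 83, 83, 82, 83, 83, 78, 24, 26, 28, 29, 29, 53, 104, 118, 116, 115, 108, 87, 96, 96, 96, 96, 96, 96, 96, 96, 96, 96, 97, 96, 97]
[[0.0, -0.95, -0.311, 0.08], [1.0, -0.0, 0.0, 0.001], [-0.0, -0.311, 0.95, -0.141], [0.0, 0.0, 0.0, 1.0]]
0.067 [[ 0.44805528 -0.344104    0.067     ]]
0.062 [[ 0.44736802 -0.34746487  0.062     ]]
0.072 [[ 0.44874253 -0.34074312  0.072     ]]
```

View pics/w5c.png

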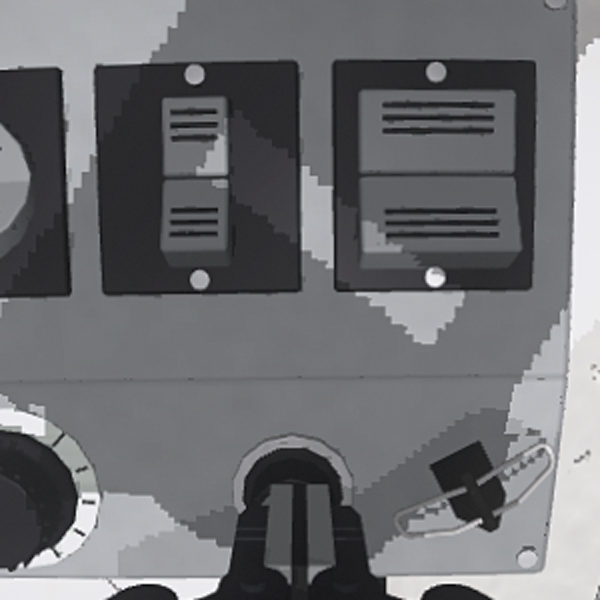

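```bash
python3 - <<'E'
from h import *
c=cam("wrist"); P=np.array([(333,61),(535,62),(533,291),(334,290)])/2+[100,0]
q=ray(c,P,.061); print(q.round(4), np.linalg.norm(np.diff(q,axis=0),axis=1).round(4), q.mean(0).round(4))
for z in (.083,.079,.075,.072): print(z,proj(c,[(.5415,-.23,z),(.5525,-.229,z)]).round(1).tolist())
print("collar front edge",ray(c,[(246,217.5)],.069), proj(c,[(.5525,-.229,.071)]))
E
```

```text
[[ 0.4446 -0.2289  0.061 ]
 [ 0.4398 -0.1813  0.061 ]
 [ 0.494  -0.1718  0.061 ]
 [ 0.4986 -0.2231  0.061 ]] [0.0479 0.055  0.0515] [ 0.4693 -0.2013  0.061 ]
0.083 [[245.9, 238.8], [246.0, 258.8]]
0.079 [[245.9, 235.2], [246.0, 254.9]]
0.075 [[246.0, 231.9], [246.1, 251.2]]
0.072 [[246.0, 229.4], [246.1, 248.5]]
collar front edge [[ 0.53607612 -0.23052111  0.069     ]] [[246.15858015 247.63494087]]
```

The camera scale agrees with the pose reading, and the button's front edge (row 240) fits z≈0.083, still up. The finger edge fits a tip at about TCP height, not 25 mm ahead. I continue down by feel.

Emit:
drive_tool:
  deltas:
    - {"dx":0,"dy":0,"dz":-0.001,"rx":0,"ry":0,"rz":0,"jaw":0}
    - {"dx":0,"dy":0,"dz":-0.001,"rx":0,"ry":0,"rz":0,"jaw":0}
    - {"dx":0,"dy":0,"dz":-0.001,"rx":0,"ry":0,"rz":0,"jaw":0}
    - {"dx":0,"dy":0,"dz":0,"rx":0,"ry":0,"rz":0,"jaw":0}

```text
time: 7.75
eef_pos: [0.5498, -0.2284, 0.0863]
tcp_rot: [-0.045, 0.999, 0.0, -0.0]
contact_force: [-0.1, 0.1, -0.8]
opening: 0.001
```

Emit:
drive_tool:
  deltas:
    - {"dx":0,"dy":0,"dz":-0.001,"rx":0,"ry":0,"rz":0,"jaw":0}
    - {"dx":0,"dy":0,"dz":-0.001,"rx":0,"ry":0,"rz":0,"jaw":0}
    - {"dx":0,"dy":0,"dz":-0.001,"rx":0,"ry":0,"rz":0,"jaw":0}
    - {"dx":0,"dy":0,"dz":0,"rx":0,"ry":0,"rz":0,"jaw":0}

```text
time: 8.25
eef_pos: [0.5499, -0.2285, 0.0834]
tcp_rot: [-0.045, 0.999, -0.0, 0.0]
contact_force: [-1.2, 0.7, 2.1]
opening: -0.002
```

Emit:
drive_tool:
  deltas:
    - {"dx":0,"dy":0,"dz":-0.001,"rx":0,"ry":0,"rz":0,"jaw":0}
    - {"dx":0,"dy":0,"dz":-0.001,"rx":0,"ry":0,"rz":0,"jaw":0}
    - {"dx":0,"dy":0,"dz":0,"rx":0,"ry":0,"rz":0,"jaw":0}

```text
time: 8.62
eef_pos: [0.5496, -0.2283, 0.0807]
tcp_rot: [-0.045, 0.999, 0.0, -0.0]
contact_force: [-0.3, 0.1, -0.1]
opening: -0.004
```

Emit:
drive_tool:
  deltas:
    - {"dx":0,"dy":0,"dz":-0.001,"rx":0,"ry":0,"rz":0,"jaw":0}
    - {"dx":0,"dy":0,"dz":0,"rx":0,"ry":0,"rz":0,"jaw":0}

```text
time: 8.88
eef_pos: [0.5497, -0.2284, 0.0801]
tcp_rot: [-0.045, 0.999, 0.0, -0.0]
contact_force: [-0.4, -0.5, 0.0]
opening: -0.0
```

Emit:
drive_tool:
  deltas:
    - {"dx":0,"dy":0,"dz":-0.001,"rx":0,"ry":0,"rz":0,"jaw":0}
    - {"dx":0,"dy":0,"dz":0,"rx":0,"ry":0,"rz":0,"jaw":0}

```text
time: 9.12
eef_pos: [0.5498, -0.2284, 0.0792]
tcp_rot: [-0.045, 0.999, 0.0, -0.0]
contact_force: [-0.6, 0.9, 0.9]
opening: 0.001
```

Emit:
drive_tool:
  deltas:
    - {"dx":0,"dy":0,"dz":-0.001,"rx":0,"ry":0,"rz":0,"jaw":0}
    - {"dx":0,"dy":0,"dz":0,"rx":0,"ry":0,"rz":0,"jaw":0}

```text
time: 9.38
eef_pos: [0.5497, -0.2284, 0.0782]
tcp_rot: [-0.045, 0.999, 0.0, -0.0]
contact_force: [-0.1, -0.0, 0.0]
opening: -0.004
```

```bash
python3 - <<'E'
from h import *
s=ctrl.get_state(); c=cam("wrist",s); g=snap("wrist","w6"); q=cv2.cvtColor(g,cv2.COLOR_RGB2GRAY)
print(s["eef_pos"],s["contact_force"]); print(q[205:246,246].tolist())
for z in (.083,.079,.075,.072): print(z,proj(c,[(.5415,-.23,z)]).round(1).tolist())
cv2.imwrite("pics/w6c.png",cv2.resize(g[190:290,180:320],None,fx=5.5,fy=5.5,interpolation=cv2.INTER_CUBIC)[:,:,::-1])
E
```

```text
[ 0.54972733 -0.22838723  0.07819895] [-0.11230372 -0.04633777  0.00342331]
[119, 120, 119, 119, 120, 119, 119, 119, 119, 118, 118, 118, 118, 119, 117, 117, 117, 117, 117, 107, 88, 100, 163, 145, 145, 146, 149, 118, 31, 42, 40, 37, 38, 30, 30, 29, 30, 47, 52, 51, 52]
0.083 [[245.6, 249.4]]
0.079 [[245.7, 245.4]]
0.075 [[245.7, 241.6]]
0.072 [[245.8, 238.8]]
```

View pics/w6c.png

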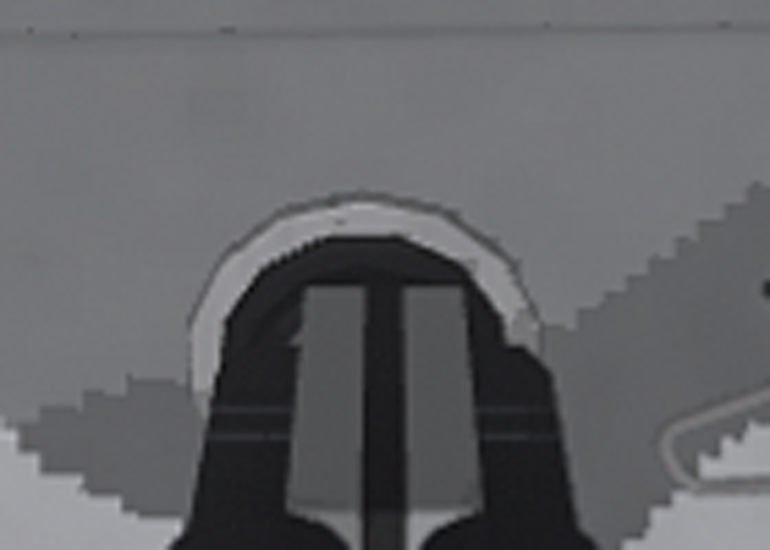

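The button's front edge now sits near row 240, which fits z≈0.075, so it probably snapped down around TCP 0.081. If so the spring should push back 1–2 mm lower. I test that.

Emit:
drive_tool:
  deltas:
    - {"dx":0,"dy":0,"dz":-0.001,"rx":0,"ry":0,"rz":0,"jaw":0}
    - {"dx":0,"dy":0,"dz":0,"rx":0,"ry":0,"rz":0,"jaw":0}

```text
time: 9.68
eef_pos: [0.5499, -0.2285, 0.0776]
tcp_rot: [-0.045, 0.999, -0.0, 0.0]
contact_force: [-0.5, 0.6, 1.5]
opening: 0.0
```

Emit:
drive_tool:
  deltas:
    - {"dx":0,"dy":0,"dz":-0.001,"rx":0,"ry":0,"rz":0,"jaw":0}
    - {"dx":0,"dy":0,"dz":0,"rx":0,"ry":0,"rz":0,"jaw":0}

```text
time: 9.93
eef_pos: [0.5499, -0.2285, 0.077]
tcp_rot: [-0.045, 0.999, -0.0, 0.0]
contact_force: [-2.3, 1.1, 4.7]
opening: -0.001
```

Emit:
drive_tool:
  deltas:
    - {"dx":0,"dy":0,"dz":-0.001,"rx":0,"ry":0,"rz":0,"jaw":0}
    - {"dx":0,"dy":0,"dz":0,"rx":0,"ry":0,"rz":0,"jaw":0}

```text
time: 10.18
eef_pos: [0.5499, -0.2285, 0.0764]
tcp_rot: [-0.045, 0.999, -0.0, -0.0]
contact_force: [-2.6, 2.0, 6.5]
opening: 0.004
```

Emit:
drive_tool:
  deltas:
    - {"dx":0,"dy":0,"dz":-0.001,"rx":0,"ry":0,"rz":0,"jaw":0}
    - {"dx":0,"dy":0,"dz":0,"rx":0,"ry":0,"rz":0,"jaw":0}

```text
time: 10.42
eef_pos: [0.55, -0.2285, 0.076]
tcp_rot: [-0.045, 0.999, 0.0, -0.0]
contact_force: [-3.2, 2.0, 9.5]
opening: -0.001
```

Force rises steadily past 5 N to 9.5 N, which is overtravel, so the breaker is latched with its top at TCP≈0.078 (tips ≈3 mm ahead). I lift and move over the pump's raised half.

Emit:
drive_tool:
  deltas:
    - {"dx":0,"dy":0,"dz":0.02,"rx":0,"ry":0,"rz":0,"jaw":0}
    - {"dx":0,"dy":0,"dz":0.02,"rx":0,"ry":0,"rz":0,"jaw":0}
    - {"dx":-0.035,"dy":0.014,"dz":0,"rx":0,"ry":0,"rz":0,"jaw":0}
    - {"dx":-0.0385,"dy":0.014,"dz":0,"rx":0,"ry":0,"rz":0,"jaw":0}
    - {"dx":0,"dy":0,"dz":-0.02,"rx":0,"ry":0,"rz":0,"jaw":0}
    - {"dx":0,"dy":0,"dz":-0.01,"rx":0,"ry":0,"rz":0,"jaw":0}
    - {"dx":0,"dy":0,"dz":0,"rx":0,"ry":0,"rz":0,"jaw":0}
    - {"dx":0,"dy":0,"dz":0,"rx":0,"ry":0,"rz":0,"jaw":0}

```text
time: 11.42
eef_pos: [0.4771, -0.2009, 0.085]
tcp_rot: [-0.045, 0.999, -0.0, 0.0]
contact_force: [0.1, 0.2, 0.2]
opening: -0.001
```

```bash
python3 - <<'E'
from h import *
s=ctrl.get_state(); c=cam("wrist",s); print(s["eef_pos"],s["contact_force"],s["time"])
# seen from the scene and top: breaker brightness compared with start
b=snap("scene","s7"); t=snap("top","t7"); w=snap("wrist","w7")
E
```

```text
[ 0.47709678 -0.20091066  0.08499748] [0.07454725 0.24477948 0.22865857] 11.425
```

Emit:
drive_tool:
  deltas:
    - {"dx":0,"dy":0,"dz":-0.003,"rx":0,"ry":0,"rz":0,"jaw":0}
    - {"dx":0,"dy":0,"dz":-0.003,"rx":0,"ry":0,"rz":0,"jaw":0}
    - {"dx":0,"dy":0,"dz":-0.001,"rx":0,"ry":0,"rz":0,"jaw":0}
    - {"dx":0,"dy":0,"dz":0,"rx":0,"ry":0,"rz":0,"jaw":0}

```text
time: 12.08
eef_pos: [0.4762, -0.2004, 0.0771]
tcp_rot: [-0.045, 0.999, 0.0, -0.0]
contact_force: [0.1, -0.3, 0.5]
opening: 0.006
```

Emit:
drive_tool:
  deltas:
    - {"dx":0,"dy":0,"dz":-0.001,"rx":0,"ry":0,"rz":0,"jaw":0}
    - {"dx":0,"dy":0,"dz":-0.001,"rx":0,"ry":0,"rz":0,"jaw":0}

```text
time: 12.32
eef_pos: [0.4767, -0.2006, 0.0758]
tcp_rot: [-0.045, 0.999, -0.0, 0.0]
contact_force: [0.5, 0.4, 3.9]
opening: -0.001
```

Emit:
drive_tool:
  deltas:
    - {"dx":0,"dy":0,"dz":-0.001,"rx":0,"ry":0,"rz":0,"jaw":0}
    - {"dx":0,"dy":0,"dz":-0.001,"rx":0,"ry":0,"rz":0,"jaw":0}

```text
time: 12.58
eef_pos: [0.4769, -0.2007, 0.0739]
tcp_rot: [-0.045, 0.999, -0.0, 0.001]
contact_force: [0.3, 0.2, 3.4]
opening: -0.003
```

Emit:
drive_tool:
  deltas:
    - {"dx":0,"dy":0,"dz":-0.001,"rx":0,"ry":0,"rz":0,"jaw":0}
    - {"dx":0,"dy":0,"dz":0,"rx":0,"ry":0,"rz":0,"jaw":0}

```text
time: 12.82
eef_pos: [0.4756, -0.2001, 0.0716]
tcp_rot: [-0.045, 0.999, 0.0, -0.001]
contact_force: [-0.1, 0.4, -0.1]
opening: -0.006
```

Contact at 3.9 N, then it snapped over to zero force. I confirm with a light follow-through.

Emit:
drive_tool:
  deltas:
    - {"dx":0,"dy":0,"dz":-0.001,"rx":0,"ry":0,"rz":0,"jaw":0}
    - {"dx":0,"dy":0,"dz":-0.001,"rx":0,"ry":0,"rz":0,"jaw":0}
    - {"dx":0,"dy":0,"dz":0,"rx":0,"ry":0,"rz":0,"jaw":0}

```text
time: 13.2
eef_pos: [0.4761, -0.2003, 0.0701]
tcp_rot: [-0.045, 0.999, 0.0, -0.0]
contact_force: [0.8, 0.1, -0.4]
opening: -0.001
```

Emit:
drive_tool:
  deltas:
    - {"dx":0,"dy":0,"dz":-0.001,"rx":0,"ry":0,"rz":0,"jaw":0}
    - {"dx":0,"dy":0,"dz":0,"rx":0,"ry":0,"rz":0,"jaw":0}

```text
time: 13.45
eef_pos: [0.4764, -0.2005, 0.0694]
tcp_rot: [-0.045, 0.999, -0.0, 0.0]
contact_force: [0.2, 0.4, -0.0]
opening: -0.001
```

Emit:
drive_tool:
  deltas:
    - {"dx":0,"dy":0,"dz":-0.001,"rx":0,"ry":0,"rz":0,"jaw":0}
    - {"dx":0,"dy":0,"dz":0,"rx":0,"ry":0,"rz":0,"jaw":0}

```text
time: 13.7
eef_pos: [0.4765, -0.2005, 0.0687]
tcp_rot: [-0.045, 0.999, -0.0, 0.0]
contact_force: [0.0, 0.7, 3.0]
opening: 0.004
```

Emit:
drive_tool:
  deltas:
    - {"dx":0,"dy":0,"dz":-0.001,"rx":0,"ry":0,"rz":0,"jaw":0}
    - {"dx":0,"dy":0,"dz":0,"rx":0,"ry":0,"rz":0,"jaw":0}

```text
time: 13.95
eef_pos: [0.4766, -0.2005, 0.068]
tcp_rot: [-0.045, 0.999, -0.0, 0.0]
contact_force: [-0.6, 1.2, 5.5]
opening: -0.001
```

The pump is on: past the snap the spring pushes back beyond 4 N. Next I go to the heater.

Emit:
drive_tool:
  deltas:
    - {"dx":0,"dy":0,"dz":0.022,"rx":0,"ry":0,"rz":0,"jaw":0}
    - {"dx":0,"dy":0,"dz":0.022,"rx":0,"ry":0,"rz":0,"jaw":0}
    - {"dx":0.004,"dy":-0.038,"dz":0,"rx":0,"ry":0,"rz":0,"jaw":0}
    - {"dx":0.004,"dy":-0.038,"dz":0,"rx":0,"ry":0,"rz":0,"jaw":0}
    - {"dx":0.0035,"dy":-0.0395,"dz":0,"rx":0,"ry":0,"rz":0,"jaw":0}
    - {"dx":0,"dy":0,"dz":-0.02,"rx":0,"ry":0,"rz":0,"jaw":0}
    - {"dx":0,"dy":0,"dz":-0.008,"rx":0,"ry":0,"rz":0,"jaw":0}
    - {"dx":0,"dy":0,"dz":0,"rx":0,"ry":0,"rz":0,"jaw":0}
    - {"dx":0,"dy":0,"dz":0,"rx":0,"ry":0,"rz":0,"jaw":0}

```text
time: 15.08
eef_pos: [0.4879, -0.3151, 0.0834]
tcp_rot: [-0.045, 0.999, 0.0, -0.0]
contact_force: [-0.1, -0.7, 0.9]
opening: -0.001
```

Emit:
drive_tool:
  deltas:
    - {"dx":0,"dy":0,"dz":-0.003,"rx":0,"ry":0,"rz":0,"jaw":0}
    - {"dx":0,"dy":0,"dz":-0.002,"rx":0,"ry":0,"rz":0,"jaw":0}
    - {"dx":0,"dy":0,"dz":-0.001,"rx":0,"ry":0,"rz":0,"jaw":0}
    - {"dx":0,"dy":0,"dz":-0.001,"rx":0,"ry":0,"rz":0,"jaw":0}

```text
time: 15.58
eef_pos: [0.4878, -0.316, 0.0763]
tcp_rot: [-0.045, 0.999, -0.0, 0.0]
contact_force: [-0.5, 0.1, -0.6]
opening: 0.0
```

Emit:
drive_tool:
  deltas:
    - {"dx":0,"dy":0,"dz":-0.001,"rx":0,"ry":0,"rz":0,"jaw":0}
    - {"dx":0,"dy":0,"dz":-0.001,"rx":0,"ry":0,"rz":0,"jaw":0}

```text
time: 15.82
eef_pos: [0.4881, -0.3161, 0.0748]
tcp_rot: [-0.045, 0.999, -0.0, 0.0]
contact_force: [-0.6, 0.7, 3.0]
opening: -0.003
```

Emit:
drive_tool:
  deltas:
    - {"dx":0,"dy":0,"dz":-0.001,"rx":0,"ry":0,"rz":0,"jaw":0}
    - {"dx":0,"dy":0,"dz":-0.001,"rx":0,"ry":0,"rz":0,"jaw":0}

```text
time: 16.08
eef_pos: [0.4887, -0.3161, 0.0731]
tcp_rot: [-0.045, 0.999, -0.0, 0.001]
contact_force: [1.9, 1.0, 3.2]
opening: -0.002
```

Emit:
drive_tool:
  deltas:
    - {"dx":0,"dy":0,"dz":-0.001,"rx":0,"ry":0,"rz":0,"jaw":0}
    - {"dx":0,"dy":0,"dz":0,"rx":0,"ry":0,"rz":0,"jaw":0}

```text
time: 16.32
eef_pos: [0.487, -0.3156, 0.0704]
tcp_rot: [-0.045, 0.999, 0.0, -0.001]
contact_force: [-0.7, 0.6, -1.0]
opening: 0.002
```

Snapped over. Now the follow-through.

Emit:
drive_tool:
  deltas:
    - {"dx":0,"dy":0,"dz":-0.001,"rx":0,"ry":0,"rz":0,"jaw":0}
    - {"dx":0,"dy":0,"dz":-0.001,"rx":0,"ry":0,"rz":0,"jaw":0}
    - {"dx":0,"dy":0,"dz":0,"rx":0,"ry":0,"rz":0,"jaw":0}

```text
time: 16.7
eef_pos: [0.4875, -0.3159, 0.0692]
tcp_rot: [-0.045, 0.999, 0.0, -0.0]
contact_force: [0.0, 0.3, 1.4]
opening: -0.004
```

Emit:
drive_tool:
  deltas:
    - {"dx":0,"dy":0,"dz":-0.001,"rx":0,"ry":0,"rz":0,"jaw":0}
    - {"dx":0,"dy":0,"dz":0,"rx":0,"ry":0,"rz":0,"jaw":0}

```text
time: 16.95
eef_pos: [0.4877, -0.3159, 0.0686]
tcp_rot: [-0.045, 0.999, 0.0, -0.0]
contact_force: [-2.8, 0.8, 2.8]
opening: -0.003
```

Emit:
drive_tool:
  deltas:
    - {"dx":0,"dy":0,"dz":-0.001,"rx":0,"ry":0,"rz":0,"jaw":0}
    - {"dx":0,"dy":0,"dz":0,"rx":0,"ry":0,"rz":0,"jaw":0}

```text
time: 17.2
eef_pos: [0.4878, -0.316, 0.068]
tcp_rot: [-0.045, 0.999, 0.0, -0.0]
contact_force: [-3.9, 1.1, 5.1]
opening: -0.003
```

Latched. I lift clear, back to the first viewing pose, so I can compare with the earlier picture.

Emit:
drive_tool:
  deltas:
    - {"dx":0,"dy":0,"dz":0.02,"rx":0,"ry":0,"rz":0,"jaw":0}
    - {"dx":0,"dy":0,"dz":0.04,"rx":0,"ry":0,"rz":0,"jaw":0}
    - {"dx":0,"dy":0,"dz":0.05,"rx":0,"ry":0,"rz":0,"jaw":0}
    - {"dx":0.015,"dy":0.03,"dz":0.05,"rx":0,"ry":0,"rz":0,"jaw":0}
    - {"dx":0.015,"dy":0.033,"dz":0,"rx":0,"ry":0,"rz":0,"jaw":0}
    - {"dx":0,"dy":0,"dz":0,"rx":0,"ry":0,"rz":0,"jaw":0}
    - {"dx":0,"dy":0,"dz":0,"rx":0,"ry":0,"rz":0,"jaw":0}

```text
time: 18.08
eef_pos: [0.5176, -0.2531, 0.2273]
tcp_rot: [-0.045, 0.999, -0.0, -0.0]
contact_force: [0.1, -0.1, 0.0]
opening: -0.003
```

```bash
python3 - <<'E'
from h import *
s=ctrl.get_state(); c=cam("wrist",s); w=snap("wrist","w8"); print(s["time"],s["eef_pos"],s["contact_force"])
f=lambda i:cv2.resize(i[60:260,140:350],(398,379),interpolation=cv2.INTER_CUBIC)
cv2.imwrite("pics/v8.png",np.hstack([f(cv2.imread("pics/w1.png")),f(w[:,:,::-1])]))
for z in (.083,.075): print(z,proj(c,[(.5525,-.229,z)]).round(1))
E
```

```text
18.075 [ 0.5175918  -0.2531201   0.22728941] [ 0.0619541  -0.11084467  0.03220593]
0.083 [[271.  217.5]]
0.075 [[270.5 214.3]]
```

View pics/v8.png

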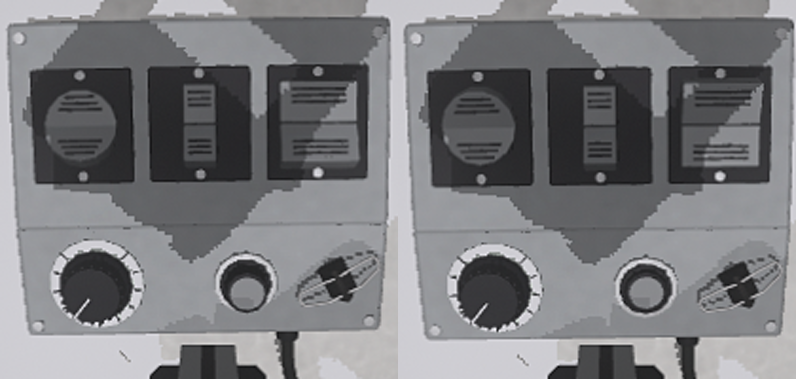

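Comparing before and after at the same pose: the button sits centred in its collar, so it is in. The pump's and heater's rear halves lie flat with their front halves raised. The narrow rocker, dial mark and clip look unchanged.

```bash
python3 -c "
from h import *
print(workorder.sign_off())"
```

```text
the job is handed in; nothing more can be done
None
```

I pressed the breaker in until it latched, then switched on the pump, then the heater, using only the shut fingertips. I handed the job in at about 18 s of the 38 s allowed. The sign-off gives no verdict.

**Forces:** The pump and heater each took about 3–4 N, dropped to zero as they snapped over, and pushed back to about 5 N when I pressed slightly further. The breaker's snap was not clear in the readings. I judged it latched from the steady rise to 9.5 N as I pressed further, more than the 4–5 N it takes to push in. The highest force I read on the box was about 10 N.

**Final picture:** Compared with the picture taken before pressing, the button is down in its collar and the pump and heater rockers are over. The narrow rocker, dial mark and clip look unchanged. The arm is clear of the box, with the tool about 0.23 m above the worktop and no force on it.

**What disagreed:**
- The shut fingertips touched about 3 mm ahead of the tool point, not the 25 mm given by `ctrl.tips_ahead`. I found the breaker by small steps, watching the force and the wrist camera.
- My first move call was refused because its rows lacked some keys; nothing moved.
- I did not look again at the other loose things on the worktop at the end.

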